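# Put a spice jar away in whichever pocket of the slanted caddy is free

### The job

The slanted wooden caddy has two pockets: one already holds the jar in use, the other is free, and the sliding cover may be lying over either. Put the spice jar that stands on the worktop into the free pocket, base first, setting it gently down on the pocket's floor before letting go (not dropping it), and then slide the cover fully over that pocket, so that the jar in use is left open. Leave the jar in use and the other things on the worktop where they are.

Things in the scene. Friction and masses are not known exactly. Their poses are not given: they have to be found in the camera images.
- caddy: Light wooden caddy fixed to the worktop, foot 150 x 258 mm, 185 mm high (cover handle to 190). Origin: under its middle, on the worktop. y runs along its length through both pockets, x to its back, z up. The box leans 35 degrees to its front: the pockets' axis u (out of the mouths) is (-sin 35, 0, cos 35) in this frame; sloped face, cover and rails are square to u.
- pocket_free: Green pocket, free at the start, at the caddy's left (+y) or right (-y), 65 mm from the middle. Inside 60 mm (up the slope) x 100 mm (along y), walls 4 mm, the end walls (+-y) cut 30 mm lower. Axes as the caddy's. Origin: 116 mm below the mouth's centre along u, lowest level of its cork floor, which is adjustable: it stands 0 to 15 mm above the origin along u (not listed: feel for it), firm to 30 N.
- pocket_free_mouth (a point): Centre of the free pocket's mouth, in the plane of the upper edge of its front and back walls.
- pocket_used: The other, identical green pocket (floor fixed at its origin), which holds the jar in use. Axes and origin as for pocket_free.
- pocket_used_mouth (a point): Centre of that pocket's mouth.
- cover (a joint): Reddish-brown wooden sliding cover on the sloped face, 74 mm up the slope, 108 mm along y, 6 mm thick, underside 2 mm above the mouths. 0 = against its stop, fully over the left (+y) pocket; 0.130 m = against its stop, fully over the right (-y) pocket. Slides along the caddy's -y with about 1.5 N of friction plus slight drag and stays where left.
- cover_handle (a point): Grip point of the cover's dark metal bar handle: on the cover's centre line, 16 mm above the cover's upper side. The bar is 12 mm thick (along the caddy's y), 44 mm long (up the slope) and rises 27 mm along u from the cover's upper side.
- cover_middle (a point): Centre of the cover board. It lies 5 mm from a mouth's centre when the cover is fully over that pocket.
- new_jar: Round spice jar with a gold cap, 42 mm diameter, 96 mm tall, about 0.11 kg, standing on the open worktop to the right of the caddy. Origin: centre of its base; z along its axis to the cap. The cap is the top 20 mm, 41 mm in diameter.
- used_jar: The jar in use: a like jar (gold cap, green label), 42 mm diameter, 96 mm tall, standing in pocket_used and leaning with it; origin at the centre of its base, z to the cap. The cap's top is about 20 mm below the mouth.
- mug: Bystander: white mug with a black pattern, 79 mm wide, 98 mm tall, at the left of the caddy. Origin at its base.
- shaker: Bystander: salt shaker, 44 mm diameter, 90 mm tall, right of the caddy. Origin at its base.
- tumbler: Bystander: coral glass tumbler, 81 mm diameter, 98 mm tall, right behind. Origin at its base.
Mind the look-alikes: they are no part of the job. What is shaped like the new_jar but red is not meant.

How it is judged:
By the outcome, as a careful person would: the job done as asked, in the order asked, and still so for the second after the job is handed in, with the robot touching nothing.
It also fails if it takes over 58 s, if anything falls off the work surface, if the arm or the gripper's body presses on something with over 40 N, if the wrist force passes 120 N, or if a joint passes its speed limit or range.

### The arm

A 7-joint arm with a two-finger parallel gripper is mounted at the origin on a cart in front of the work surface, level with it; the furniture and walls round the work are solid. World frame = base frame: x ahead of the robot, y to its left, z up, the work surface at z = 0. Lengths are in mm, angles in degrees, forces in N, time in s.
With the tool pointing down it reaches from about 400 to 850 mm from the base axis. Payload 10.4 kg.
Tool frame: the origin (TCP) lies between the finger pads; the fingertips stand 8 mm ahead of it and the grasp point (between the pads) lies 11 mm behind it; z points along the fingers, y is the line along which they close (so a half turn about z gives the same grasp; the last joint's range is limited). The gripper opens to 85 mm and grips with 20 to 120 N. Pads are 22 mm wide; open, the fingers measure 114 mm over their backs; the gripper's body (76 mm by 85 mm) begins 54 mm behind the grasp point. The pads swing forward as they close: fully open they stand 13 mm farther back than shut.
Start: joints at [67.002, 19.034, -3.707, 83.658, 1.238, 77.344, -5.071], TCP at [231.151, -580.706, 239.338] pointing down, gripper open.
Joint ranges: [-148.97, 148.97], [-28.65, 121.19], [-84.17, 76.75], [9.2, 138.47], [-72.65, 252.65], [3.7, 117.97], [-149.18, 149.18]. Speed limits (degrees/s): [127.2, 127.2, 159.86, 159.86, 180, 180, 180].

### API

Orientations are given as a 3x3 rotation matrix whose columns are the frame's x, y, z axes.
In Python, from station import bot gives the robot as it stands.
- The arm moves only by the tool send_rows, never from a script. Its argument "commands" is a list that holds one entry, the list of rows, each a list of 7 numbers: the shift along the world's x, y, z in mm, then the turn, a rotation vector about the world's x, y, z in rad, then the closure, from 0 (fully open) to 1 (shut). A call has 1 to 12 rows; each row is the pose to reach, as a shift and turn from the pose commanded when the call began; what a row does not reach only later rows make up. A row lasts 1/8 s, in which the tool goes at most 62.5 mm and 10.7 degrees, less where a joint would pass 70% of its speed; a pose out of reach is approached as far as the arm can. A call with a gripper value outside its range is refused whole. The fingers move at their own pace and stop on an object; "squeeze" is the grip in N (left out, the last holds). Time passes only in rows, so rows that repeat a pose let the fingers close. It gives the time, the measured TCP pose, the force, the opening and the grip force at its end, in the units of the state.
- bot.read_state(): the state, without advancing time (a new reading comes with each control period).
- bot.get_image(name): name is "scene" or "top" or "wrist"; returns the picture (420x560x3 uint8, blue, green, red); there is no depth.
- bot.calibration(name): a dict with "K" (3x3 intrinsics, pixels), "distortion" ([k1, k2, p1, p2, k3] as OpenCV has them; the pictures are not rectified), "rvec" (rotation vector, rad) and "tvec" (3), from world to camera coordinates, as OpenCV has them; the wrist camera has in their place "T_tool_cam" (4x4, takes a point from camera to tool coordinates, whose origin is the TCP and whose axes are the flange's). Camera axes: x right, y down, z forward; pixel columns grow to the right and rows downward; lengths in mm; the calibration is good to about 2 mm. A picture is of the moment at which its call begins: read the wrist's pose just before it. calibration takes no time and is no camera call.
- bot.hand_in(): hands the job in; it is judged then, once.
The state is a dict: "time_s": time; "joint_pos": joint angles; "dq": joint speeds; "effort": joint torques, N m; "ee_pos": TCP position; "orientation": TCP orientation; "contact_force": force on the tool from outside, world axes, zero at the start; "ft_torque": the same for the moment, N m; "grip_width": finger opening in mm; "gripper_force": force on a finger pad.
Only numpy, scipy, OpenCV 4.12 (cv2) and the standard library are available. Lean on these libraries where they do the work, as an engineer would, in place of code of your own. Each camera call takes 0.05 s, during which the arm holds its last target. There are 200 camera calls.

## Working session

There is one attempt and no reset: what is moved stays moved. The work goes in short steps, Python scripts to look and compute and a tool call to move; the robot and the scene stay as the last step left them, time stands still between calls to the robot, and variables do not carry over. Pictures are saved under pics/ and viewed, at most 10 in all, crops included, and the job is handed in when it is done.

Besides the shell and the picture viewer there is one more tool, called after "Emit:" as a command line: name --argument value ..., lists and objects as JSON in quotes. send_rows: Moves the arm, as the interface text tells. Its arguments: {"type":"object","properties":{"commands":{"type":"array","items":{"type":"array","items":{"type":"array","items":{"type":"number"}}}},"squeeze":{"type":"number"}},"required":["commands"]}

```bash
ls; mkdir -p pics; python3 - <<'E'
from station import bot
import cv2,numpy as np
s=bot.read_state();print({k:np.round(v,2).tolist() for k,v in s.items()})
a=bot.get_image("scene");b=bot.get_image("top")
cv2.imwrite("pics/scene.png",a);cv2.imwrite("pics/top.png",b)
for n in("scene","top","wrist"):
  print(n,{k:np.round(v,4).tolist() for k,v in bot.calibration(n).items()})
E
```

```text
pics
{'time_s': 0.0, 'joint_pos': [67.0, 19.07, -3.71, 83.71, 1.24, 77.35, -5.07], 'dq': [-0.03, 0.09, -0.06, 0.0, 0.01, -0.08, 0.07], 'effort': [-0.0, -62.54, 0.05, -39.16, 0.02, 0.01, 0.0], 'ee_pos': [230.94, -580.37, 238.52], 'orientation': [[0.93, 0.37, -0.0], [0.37, -0.93, 0.0], [-0.0, -0.0, -1.0]], 'contact_force': [-0.47, -0.01, -0.32], 'ft_torque': [-0.04, 0.01, 0.03], 'gripper_force': 0.0, 'grip_width': 85.14}
scene {'K': [[453.0966, 0.0, 276.3956], [0.0, 453.0966, 208.7593], [0.0, 0.0, 1.0]], 'distortion': [0.0121, 0.0, 0.0, 0.0, 0.0], 'rvec': [0.6494, -2.4483, 1.3856], 'tvec': [500.6196, 253.5862, 937.8581]}
top {'K': [[408.8335, 0.0, 286.5889], [0.0, 408.8335, 209.4732], [0.0, 0.0, 1.0]], 'distortion': [0.0307, 0.0, 0.0, 0.0, 0.0], 'rvec': [2.1922, -2.1764, 0.0942], 'tvec': [18.7803, 591.3095, 1134.8634]}
wrist {'K': [[312.298, 0.0, 277.5583], [0.0, 312.298, 211.5246], [0.0, 0.0, 1.0]], 'distortion': [-0.0488, 0.0, 0.0, 0.0, 0.0], 'T_tool_cam': [[-0.0005, -0.9541, -0.2996, 78.0147], [1.0, -0.0004, -0.0004, 0.2253], [0.0003, -0.2996, 0.9541, -134.45], [0.0, 0.0, 0.0, 1.0]]}
```

View pics/scene.png

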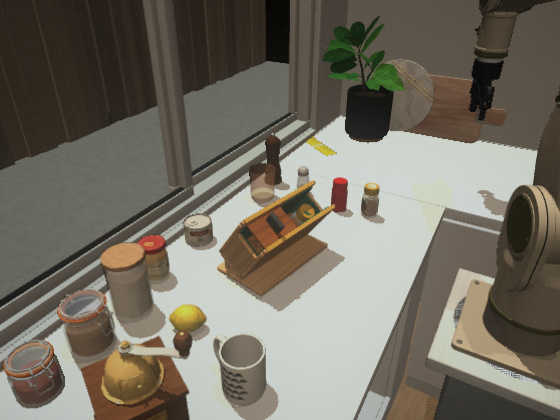

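View pics/top.png

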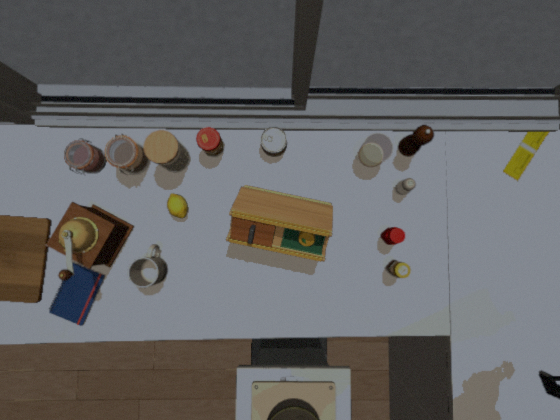

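The top view shows:
- **Caddy:** around (280,225), with the reddish cover over its left pocket (handle at about (252,234)). The right, green pocket holds the gold-capped used jar at (306,239).
- **Jar candidates:** the gold-capped jar at (400,269), the red one at (394,236) and the shaker at (406,186). The gold-capped one fits new_jar because it is not red and stands to the right of the caddy.

I'll confirm this in an enlarged crop.

```bash
python3 - <<'E'
import cv2
b=cv2.imread("pics/top.png")
cv2.imwrite("pics/c1.png",cv2.resize(b[175:290,222:422],None,fx=4,fy=4,interpolation=cv2.INTER_CUBIC))
a=cv2.imread("pics/scene.png")
cv2.imwrite("pics/c2.png",cv2.resize(a[160:300,205:395],None,fx=4,fy=4,interpolation=cv2.INTER_CUBIC))
E
```

```text
(no output)
```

View pics/c1.png

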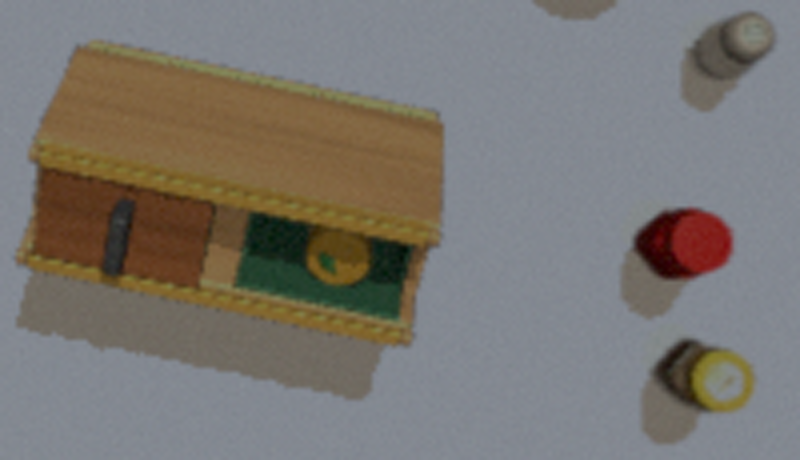

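View pics/c2.png

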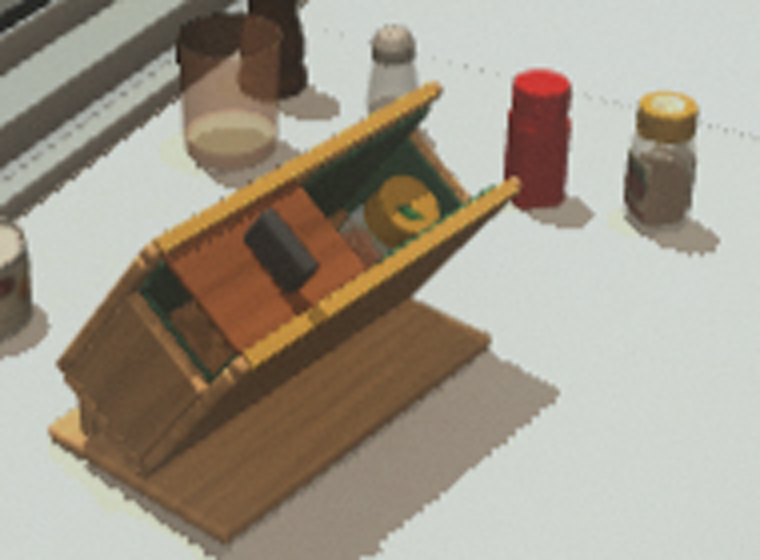

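The crops confirm the gold-capped jar at scene (371,198) / top (401,269) as new_jar. The red one next to it is the look-alike. The used jar sits in the right (-y) pocket and the cover lies over the left, free pocket. Next I'll triangulate the corners.

```bash
cat > h.py <<'E'
import numpy as np,cv2
from station import bot
def cam(n,s=None):
    c=bot.calibration(n)
    K,d=np.array(c["K"]),np.array(c["distortion"])
    if "rvec" in c:
        R=cv2.Rodrigues(np.array(c["rvec"]))[0].T; o=-R@np.array(c["tvec"])
    else:
        T=np.array(c["T_tool_cam"]);Rt=np.array(s["orientation"])
        R=Rt@T[:3,:3];o=np.array(s["ee_pos"])+Rt@T[:3,3]
    return K,d,R,o
def ray(C,p):
    K,d,R,o=C
    q=cv2.undistortPoints(np.array([[p]],float),K,d)[0,0]
    v=R@[q[0],q[1],1];return o,v/np.linalg.norm(v)
def tri(*rays):
    A=sum(np.eye(3)-np.outer(v,v) for o,v in rays);b=sum((np.eye(3)-np.outer(v,v))@o for o,v in rays)
    x=np.linalg.solve(A,b);return x,[np.linalg.norm((np.eye(3)-np.outer(v,v))@(x-o)) for o,v in rays]
def plane(r,z): o,v=r;return o+v*(z-o[2])/v[2]
def proj(C,X):
    K,d,R,o=C;Rc=R.T
    return cv2.projectPoints(np.atleast_2d(X).astype(float),cv2.Rodrigues(Rc)[0],-Rc@o,K,d)[0][:,0]
E
python3 - <<'E'
from h import *
S,T=cam("scene"),cam("top")
cs=lambda x,y:(205+(x+.5)/4-.5,160+(y+.5)/4-.5)
ct=lambda x,y:(222+(x+.5)/4-.5,175+(y+.5)/4-.5)
P={'backR':((437,88),(440,241)),'backL':((152,245),(34,154)),'frontR':((518,183),(411,340)),'frontL':((205,386),(20,262)),
'handle_top':((275,236),(118,236)),'handle_backtop':((262,212),(124,203)),'jarcap':((668,106),(722,380)),'usedcap':((403,208),(338,256))}
X={}
for k,(a,b) in P.items():
    x,e=tri(ray(S,cs(*a)),ray(T,ct(*b)));X[k]=x;print(k,x.round(1),np.round(e,1))
for a,b in (('backR','backL'),('frontR','frontL')):
    v=X[b]-X[a];print(np.linalg.norm(v),np.degrees(np.arctan2(-v[0],v[1])))
print('slope',X['backR']-X['frontR'],X['backL']-X['frontL'],'mean',sum(X[k] for k in list(X)[:4])/4)
for p in ((50,430),(222,541),(490,340)):print('foot z0',plane(ray(S,cs(*p)),0).round(1))
print('jar from cap plane',plane(ray(T,ct(722,380)),96),plane(ray(S,cs(668,106)),96))
E
```

```text
backR [517.7 -86.5 176. ] [0.2 0.2]
backL [568.  161.4 181.3] [0.8 0.8]
frontR [454.9 -73.3 132.2] [0.5 0.5]
frontL [511.3 182.2 121.6] [9.5 9.5]
handle_top [519.8 110.8 174.1] [0.7 0.7]
handle_backtop [536.1 104.9 181.7] [3.4 3.4]
jarcap [ 428.5 -280.7   96.5] [1.1 1.1]
usedcap [509.  -26.8 122.4] [0.7 0.7]
252.98536954498687 -11.464296490026513
261.89862907371463 -12.452475279759392
slope [ 62.79155436 -13.12607616  43.84545191] [ 56.63587891 -20.77248071  59.63472742] mean [512.98528084  45.94633839 152.77580356]
foot z0 [667.8 135.9   0. ]
foot z0 [522.4 169.6   0. ]
foot z0 [470.8 -86.2   0. ]
jar from cap plane [ 429.48999092 -280.42610441   96.        ] [ 427.96544665 -282.37595872   96.        ]
```

```bash
cat >> h.py <<'E'
from scipy.spatial.transform import Rotation as Rn
def Rt(yaw=-11.4,tilt=35):   # tool frame: y=-caddy y, z=-u at tilt 35
    a=np.radians(yaw);ex=np.array([np.cos(a),np.sin(a),0]);ey=np.array([-np.sin(a),np.cos(a),0])
    R0=np.column_stack([ex,-ey,[0,0,-1]])
    return Rn.from_rotvec(-np.radians(tilt)*ey).as_matrix()@R0
def go(p,R,s=None):
    s=s or bot.read_state()
    print('d',(np.array(p)-s["ee_pos"]).round(1),'rv',Rn.from_matrix(R@np.array(s["orientation"]).T).as_rotvec().round(4))
E
python3 -c "
from h import *
go((446,124,271),Rt())"
```

```text
d [215.  704.4  32.4] rv [ 0.0543 -0.6169 -0.5599]
```

Emit:
send_rows --commands '[[[20, 60, 20, 0, 0, 0, 0], [40, 120, 32, 0, 0, -0.1, 0], [60, 180, 32, 0, 0, -0.2, 0], [78, 240, 32, 0, -0.1, -0.3, 0], [96, 300, 32, 0, -0.2, -0.4, 0], [114, 360, 32, 0.02, -0.3, -0.5, 0], [132, 420, 32, 0.03, -0.4, -0.56, 0], [150, 480, 32, 0.05, -0.5, -0.56, 0], [170, 540, 32, 0.054, -0.617, -0.56, 0], [186, 600, 32, 0.054, -0.617, -0.56, 0], [200, 660, 32, 0.054, -0.617, -0.56, 0], [215, 704, 32, 0.054, -0.617, -0.56, 0]]]'

```text
time_s: 1.6
ee_pos: [438.3, 40.3, 252.5]
orientation: [[0.805, -0.202, 0.558], [-0.164, -0.979, -0.118], [0.57, 0.003, -0.822]]
contact_force: [1.2, -0.2, 0.1]
grip_width: 85.3
gripper_force: 0.0
```

Emit:
send_rows --commands '[[[0, 0, 0, 0, 0, 0, 0.9], [0, 0, 0, 0, 0, 0, 0.9]]]'

```text
time_s: 1.85
ee_pos: [438.3, 40.5, 252.3]
orientation: [[0.807, -0.198, 0.557], [-0.16, -0.98, -0.116], [0.569, 0.005, -0.822]]
contact_force: [-0.3, -0.1, -0.4]
grip_width: 51.4
gripper_force: 0.0
```

```bash
python3 - <<'E'
from h import *
s=bot.read_state();w=bot.get_image("wrist")
np.savez("w1.npz",w=w,p=s["ee_pos"],R=s["orientation"])
print(s["time_s"],s["ee_pos"]);go((446,124,271),Rt(),s)
cv2.imwrite("pics/w1.png",cv2.resize(w,(784,588),interpolation=cv2.INTER_CUBIC))
E
```

```text
1.85 [438.2932466   40.49928265 252.34908971]
d [ 7.7 83.5 18.7] rv [ 0.0036 -0.0063  0.0003]
```

View pics/w1.png

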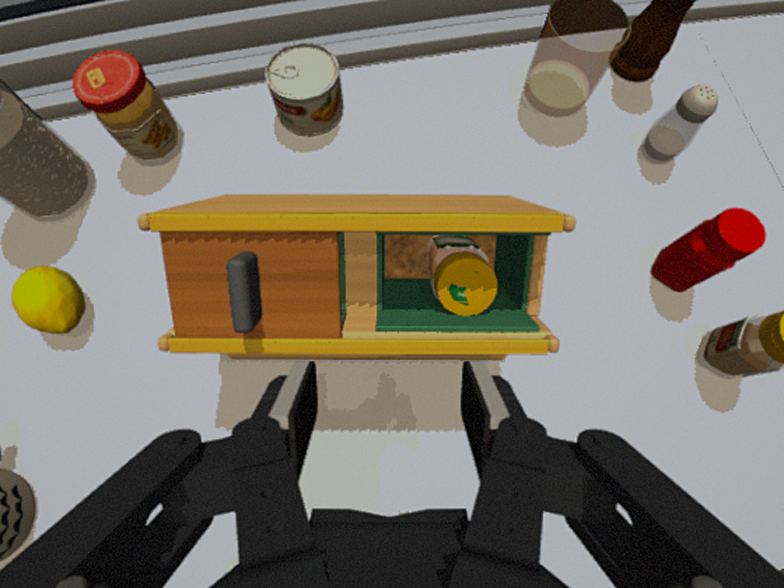

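The wrist view shows all of the mouths:
- **Cover:** at its stop over the left pocket, corners about (163,233), (340,233), (173,336) and (341,336).
- **Handle:** (244,292).
- **Used jar:** cap at (467,283).
- **Rail knobs:** (144,221), (570,222), (164,343), (554,344).

```bash
python3 - <<'E'
from h import *
z=np.load("w1.npz");W=cam("wrist",{"ee_pos":z["p"],"orientation":z["R"]});S,T=cam("scene"),cam("top")
cs=lambda x,y:(205+(x+.5)/4-.5,160+(y+.5)/4-.5)
ct=lambda x,y:(222+(x+.5)/4-.5,175+(y+.5)/4-.5)
cw=lambda x,y:((x+.5)/1.4-.5,(y+.5)/1.4-.5)
P={'backR':[(570,222),(438,238),(437,88)],'backL':[(146,221),(34,153),(152,245)],'frontR':[(553,344),(409,338),(516,184)],'frontL':[(166,343),(22,262),None],
'covRB':[(340,233),(214,205),(301,188)],'covRF':[(341,336),(198,286),None]}
X={}
R=Rt();u=-R[:,2];ey=-R[:,1];es=R[:,0]
for k,(w,t,s) in P.items():
    r=[ray(W,cw(*w)),ray(T,ct(*t))]+([ray(S,cs(*s))] if s else [])
    X[k],e=tri(*r);print(k,X[k].round(1),np.round(e,1),'slope/y/u',np.round([X[k]@es,X[k]@ey,X[k]@u],1))
v=X['backL']-X['backR'];print(np.degrees(np.arctan2(-v[0],v[1])),np.linalg.norm(v))
m=sum(X[k] for k in('backR','backL','frontR','frontL'))/4;print('rail centre',m.round(1),np.round([m@es,m@ey,m@u],1))
# cover plane: find u-level giving 108 width
for lev in (m@u-6,m@u,m@u+6):
    pts={}
    for k,p in dict(LB=(163,233),RB=(340,233),LF=(173,336),RF=(341,336),hl=(229,292),hr=(260,292),ht=(243,252),hb=(243,332)).items():
        o,d=ray(W,cw(*p));l=lev+(27 if k[0]=='h' else 0);q=o+d*(l-o@u)/(d@u);pts[k]=np.round([q@es,q@ey],1)
    print('lev',lev.round(1),{k:v.tolist() for k,v in pts.items()})
E
```

```text
backR [519.  -85.2 176.4] [1.3 0.3 1.5] slope/y/u [ 531.8   19.  -157. ]
backL [568.7 160.3 179.7] [1.3 1.9 0.9] slope/y/u [ 533.8  269.5 -154.4]
frontR [456.5 -71.8 131.7] [1.4 0.2 1.4] slope/y/u [ 453.7   19.9 -156.9]
frontL [504.7 172.8 135.2] [2.1 2.1] slope/y/u [ 454.8  269.1 -153.4]
covRB [539.8  50.6 169.2] [3.1 1.7 1.9] slope/y/u [ 522.3  156.3 -159.1]
covRF [488.7  61.7 136. ] [0.7 0.7] slope/y/u [ 460.5  157.1 -156.4]
-11.446382430017731 250.5000330016719
rail centre [512.2  44.  155.8] [ 493.5  144.4 -155.4]
lev -161.4 {'LB': [525.3, 262.6], 'RB': [525.0, 155.6], 'LF': [458.2, 266.4], 'RF': [458.5, 157.1], 'hl': [496.5, 216.0], 'hr': [496.5, 198.5], 'ht': [519.2, 205.8], 'hb': [472.3, 210.5]}
lev -155.4 {'LB': [526.3, 259.5], 'RB': [526.0, 154.9], 'LF': [460.7, 263.2], 'RF': [461.1, 156.4], 'hl': [498.3, 213.7], 'hr': [498.3, 196.6], 'ht': [520.5, 203.8], 'hb': [474.8, 208.4]}
lev -149.4 {'LB': [527.3, 256.4], 'RB': [527.0, 154.3], 'LF': [463.3, 260.0], 'RF': [463.6, 155.7], 'hl': [500.2, 211.4], 'hr': [500.2, 194.8], 'ht': [521.7, 201.8], 'hb': [477.3, 206.2]}
```

```bash
cat >> h.py <<'E'
B=Rt(-11.4);es,ey,u=B[:,0],-B[:,1],-B[:,2]
def suy(s=None):
    p=np.array((s or bot.read_state())["ee_pos"]);return np.round([p@es,p@ey,p@u],1)
def W(a,y,h): return a*es+y*ey+h*u
E
python3 -c "
from h import *
print(suy(),es,ey,u)
go(W(494,248,-90),B);go(W(494,248,-141),B)"
```

```text
[490.3 125.3 -35.4] [ 0.80299114 -0.16191141  0.57357644] [1.97657340e-01 9.80271175e-01 1.28065431e-17] [-0.56226045  0.11337159  0.81915204]
d [ 58.  113.5 -42.6] rv [ 0.0034 -0.0065  0.0028]
d [ 86.6 107.7 -84.4] rv [ 0.0034 -0.0065  0.0028]
```

Emit:
send_rows --commands '[[[15, 40, 0, 0, 0, 0, 1], [28, 80, -10, 0, 0, 0, 1], [45, 112, -25, 0.003, -0.006, 0.003, 1], [58, 113, -43, 0.003, -0.006, 0.003, 1], [68, 111, -58, 0.003, -0.006, 0.003, 1], [78, 109, -72, 0.003, -0.006, 0.003, 1], [87, 108, -84, 0.003, -0.006, 0.003, 1], [87, 108, -84, 0.003, -0.006, 0.003, 1]]]'

```text
time_s: 2.9
ee_pos: [525.8, 141.3, 169.3]
orientation: [[0.801, -0.206, 0.561], [-0.169, -0.978, -0.118], [0.574, -0.001, -0.819]]
contact_force: [1.2, -1.1, 2.3]
grip_width: 0.3
gripper_force: 0.0
```

```bash
python3 -c "
from h import *
s=bot.read_state();print(suy(s),s['contact_force'],s['grip_width']);go(W(494,215,-141),B);go(W(494,106,-141),B)
w=bot.get_image('wrist');cv2.imwrite('pics/w2.png',w)"
```

```text
[ 496.5  242.5 -141. ] [ 1.22014223 -1.05952861  2.33629152] 0.2945956343431885
d [ -7.4 -26.5  -1.4] rv [-0.0006  0.0002  0.009 ]
d [ -28.9 -133.4   -1.4] rv [-0.0006  0.0002  0.009 ]
```

View pics/w2.png

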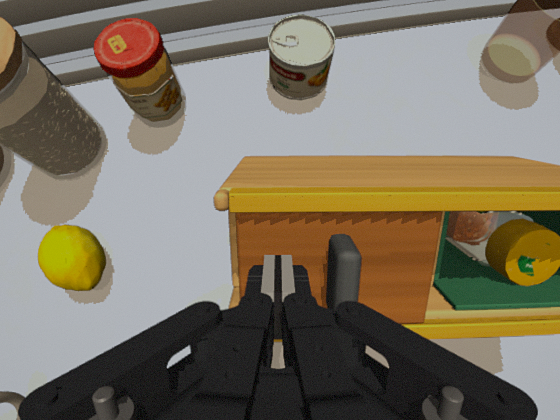

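The shut fingertips are at (278,262), to the +y side of the handle at (344,275) and above the cover. I'll push toward -y.

Emit:
send_rows --commands '[[[-2, -12, 0, 0, 0, 0.004, 1], [-5, -24, 0, 0, 0, 0.008, 1], [-7, -36, -1, 0, 0, 0.008, 1], [-10, -48, -1, 0, 0, 0.008, 1], [-13, -60, -1, 0, 0, 0.008, 1], [-16, -72, -1, 0, 0, 0.008, 1], [-18, -84, -1, 0, 0, 0.008, 1], [-21, -96, -1, 0, 0, 0.008, 1], [-24, -108, -1, 0, 0, 0.008, 1], [-26, -120, -1, 0, 0, 0.008, 1], [-28, -128, -1, 0, 0, 0.008, 1], [-28, -128, -1, 0, 0, 0.008, 1]]]'

```text
time_s: 4.45
ee_pos: [496.1, 18.6, 168.6]
orientation: [[0.804, -0.19, 0.564], [-0.156, -0.982, -0.108], [0.574, -0.001, -0.819]]
contact_force: [-0.2, -0.2, -0.3]
grip_width: 0.0
gripper_force: 0.0
```

Emit:
send_rows --commands '[[[-1, -5, 0, 0, 0, 0, 1], [-2, -10, 0, 0, 0, 0, 1], [-3, -14, 0, 0, 0, 0, 1], [-3, -14, 0, 0, 0, 0, 1]]]'

```text
time_s: 4.95
ee_pos: [493.3, 5.3, 168.8]
orientation: [[0.804, -0.188, 0.564], [-0.155, -0.982, -0.107], [0.574, -0.001, -0.819]]
contact_force: [0.5, -0.7, 0.6]
grip_width: 0.2
gripper_force: 0.0
```

```bash
python3 -c "
from h import *
s=bot.read_state();print(suy(s),s['contact_force'])"
```

```text
[ 492.   102.7 -138.5] [ 0.48699208 -0.72362319  0.60162969]
```

Emit:
send_rows --commands '[[[-1, -3, 0, 0, 0, 0, 1], [-1, -6, 0, 0, 0, 0, 1], [-2, -9, 0, 0, 0, 0, 1], [-2, -9, 0, 0, 0, 0, 1]]]'

```text
time_s: 5.45
ee_pos: [492.3, 1.9, 169.1]
orientation: [[0.804, -0.18, 0.566], [-0.15, -0.984, -0.1], [0.575, -0.004, -0.818]]
contact_force: [4.3, 26.1, -6.4]
grip_width: -0.0
gripper_force: 12.9
```

```bash
python3 -c "
from h import *
s=bot.read_state();print(suy(s),s['contact_force'])
w=bot.get_image('wrist');cv2.imwrite('pics/w3.png',w)"
```

```text
[ 492.    99.2 -138.1] [ 4.29854606 26.10114872 -6.44631679]
```

View pics/w3.png

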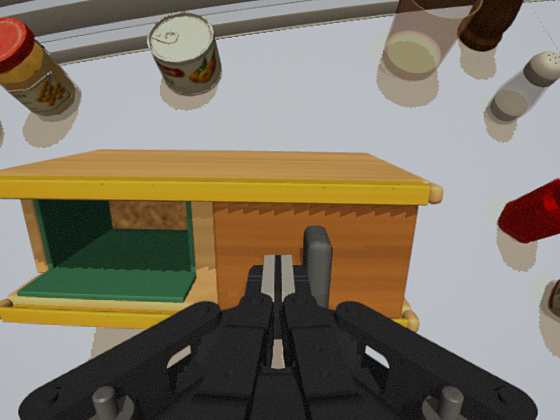

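The cover is now at its right stop (26 N reaction). The free pocket is open at (110,245), with its cork floor visible, and the handle is at (317,265). Next is the jar.

```bash
python3 -c "
from h import *
go(W(492,106,-50),B);go((428.7,-281.3,230),Rt(tilt=0));go((428.7,-281.3,150),Rt(tilt=0))"
```

```text
d [-48.2  16.7  72.1] rv [-0.0034  0.0027 -0.0177]
d [ -63.6 -283.2   60.9] rv [ 0.1121  0.6025 -0.016 ]
d [ -63.6 -283.2  -19.1] rv [ 0.1121  0.6025 -0.016 ]
```

Emit:
send_rows --commands '[[[0, 14, 0, 0, 0, 0, 1], [-16, 20, 24, 0, 0, 0, 1], [-32, 22, 50, 0, 0, 0, 1], [-48, 22, 72, 0, 0, 0, 0.5], [-50, -38, 72, 0.02, 0.15, -0.016, 0], [-52, -98, 72, 0.05, 0.3, -0.016, 0], [-55, -158, 68, 0.08, 0.45, -0.016, 0], [-58, -218, 61, 0.112, 0.602, -0.016, 0], [-63, -262, 61, 0.112, 0.602, -0.016, 0], [-63, -278, 61, 0.112, 0.602, -0.016, 0], [-63, -278, 61, 0.112, 0.602, -0.016, 0]]]'

```text
time_s: 6.88
ee_pos: [428.1, -281.6, 229.7]
orientation: [[0.979, -0.204, -0.002], [-0.204, -0.979, -0.006], [-0.001, 0.007, -1.0]]
contact_force: [-0.6, 0.7, -0.3]
grip_width: 85.6
gripper_force: 0.0
```

```bash
python3 - <<'E'
from h import *
s=bot.read_state();print(s["time_s"],s["ee_pos"],s["grip_width"])
go((428.7,-281.3,150),Rt(tilt=0),s)
w=bot.get_image("wrist");cv2.imwrite("pics/w4.png",w)
hsv=cv2.cvtColor(w,cv2.COLOR_BGR2HSV);m=cv2.inRange(hsv,(18,120,70),(34,255,255))
cn=cv2.findContours(m,cv2.RETR_EXTERNAL,cv2.CHAIN_APPROX_NONE)[0]
C=cam("wrist",s)
for c in sorted(cn,key=cv2.contourArea)[-3:]:
    p,r=cv2.minEnclosingCircle(c);print(p,r,cv2.contourArea(c),plane(ray(C,p),94).round(1))
E
```

```text
6.875 [ 428.08718352 -281.63761136  229.66316837] 85.61298304171387
d [  0.6   0.3 -79.7] rv [ 0.0063 -0.0023  0.0062]
(15.647058486938477, 72.5) 20.666025161743164 465.0 [583.6 -93.2  94. ]
(42.0, 74.5) 46.736061096191406 691.5 [ 576.6 -115.    94. ]
(277.5632019042969, 199.1914520263672) 24.24199676513672 1645.0 [ 432.4 -282.8   94. ]
```

View pics/w4.png

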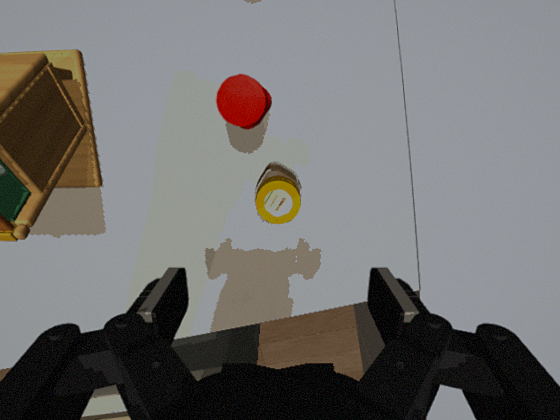

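The gold cap is at (278,201), centred between the fingers, with red jar clear at (243,101). Descend and grasp.

Emit:
send_rows --commands '[[[2, 0, -40, 0.006, -0.002, 0.006, 0], [2, 0, -80, 0.006, -0.002, 0.006, 0], [2, 0, -115, 0.006, -0.002, 0.006, 0], [2, 0, -140, 0.006, -0.002, 0.006, 0], [2, 0, -158, 0.006, -0.002, 0.006, 0], [2, 0, -158, 0.006, -0.002, 0.006, 0], [2, 0, -158, 0.006, -0.002, 0.006, 1], [2, 0, -158, 0.006, -0.002, 0.006, 1], [2, 0, -158, 0.006, -0.002, 0.006, 1], [2, 0, -158, 0.006, -0.002, 0.006, 1], [2, 0, -158, 0.006, -0.002, 0.006, 1]]]' --squeeze 35

```text
time_s: 8.3
ee_pos: [431.3, -281.7, 73.1]
orientation: [[0.98, -0.197, 0.002], [-0.197, -0.98, -0.001], [0.002, 0.001, -1.0]]
contact_force: [-1.2, -0.0, 6.1]
grip_width: 43.2
gripper_force: 34.0
```

Emit:
send_rows --commands '[[[0, 0, 0, 0, 0, 0, 1], [0, 0, 20, 0, 0, 0, 1], [0, 0, 60, 0, 0, 0, 1], [0, 0, 110, 0, 0, 0, 1], [0, 0, 160, 0, 0, 0, 1], [0, 0, 200, 0, 0, 0, 1], [0, 0, 200, 0, 0, 0, 1]]]'

```text
time_s: 9.18
ee_pos: [431.6, -282.1, 275.5]
orientation: [[0.98, -0.197, 0.006], [-0.197, -0.98, -0.003], [0.006, 0.002, -1.0]]
contact_force: [-0.4, 0.5, -1.7]
grip_width: 42.9
gripper_force: 34.2
```

```bash
python3 - <<'E'
from h import *
s=bot.read_state();print(s["time_s"],s["ee_pos"],s["grip_width"],s['contact_force'],suy(s))
# jar base is 82 mm beyond TCP along the tool axis minus (grasp z was ~71)
go(W(494,209.5,-20),B,s);go(W(494,209.5,-40),B,s)
a=bot.get_image("scene");cv2.imwrite("pics/s2.png",cv2.resize(a[60:260,300:500],None,fx=3,fy=3))
E
```

```text
9.175 [ 431.58345803 -282.09904458  275.51897984] 42.87092060860925 [-0.44577937  0.5224539  -1.74460414] [ 550.3 -191.2  -49. ]
d [ 17.7 405.2  -8.6] rv [-1.171e-01 -5.931e-01 -3.000e-04]
d [ 29.  402.9 -24.9] rv [-1.171e-01 -5.931e-01 -3.000e-04]
```

View pics/s2.png

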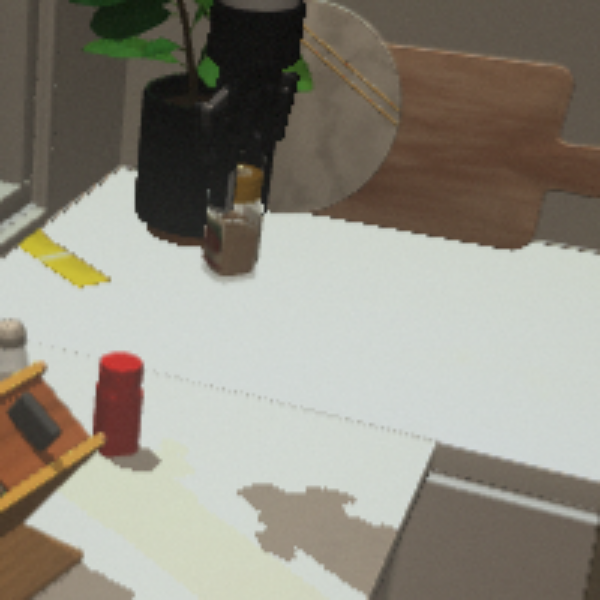

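The jar hangs upright in the gripper, with its gold cap at (248,185) and nothing else disturbed. Now carry and tilt it.

Emit:
send_rows --commands '[[[2, 40, 15, 0, 0, 0, 1], [4, 90, 20, 0, 0, 0, 1], [6, 140, 20, -0.02, -0.1, 0, 1], [8, 190, 20, -0.04, -0.2, 0, 1], [10, 240, 20, -0.06, -0.3, 0, 1], [12, 290, 20, -0.08, -0.4, 0, 1], [14, 335, 20, -0.1, -0.5, 0, 1], [16, 375, 15, -0.117, -0.593, 0, 1], [17, 398, 5, -0.117, -0.593, 0, 1], [18, 405, -8, -0.117, -0.593, 0, 1], [18, 405, -8, -0.117, -0.593, 0, 1], [18, 405, -8, -0.117, -0.593, 0, 1]]]'

```text
time_s: 10.72
ee_pos: [448.3, 122.9, 263.6]
orientation: [[0.807, -0.197, 0.557], [-0.163, -0.98, -0.111], [0.568, -0.001, -0.823]]
contact_force: [-0.5, 0.2, -0.8]
grip_width: 42.9
gripper_force: 34.3
```

```bash
python3 - <<'E'
from h import *
s=bot.read_state();print(s["time_s"],suy(s),s["ee_pos"],s["grip_width"],s['contact_force'])
go(W(494,209.5,-75),B,s)
w=bot.get_image("wrist");t=bot.get_image("top")
t=cv2.resize(t[150:300,200:350],(420,420))
cv2.imwrite("pics/w5.png",cv2.resize(np.hstack([w[:,:380+60],t]),None,fx=.93,fy=.93))
E
```

```text
10.725 [491.2 209.1 -22.2] [448.26331826 122.9442076  263.58278139] 42.92453257626105 [-0.54503433  0.23253454 -0.78498972]
d [ 32.   -6.1 -41.7] rv [-0.0023 -0.0068 -0.0007]
```

View pics/w5.png

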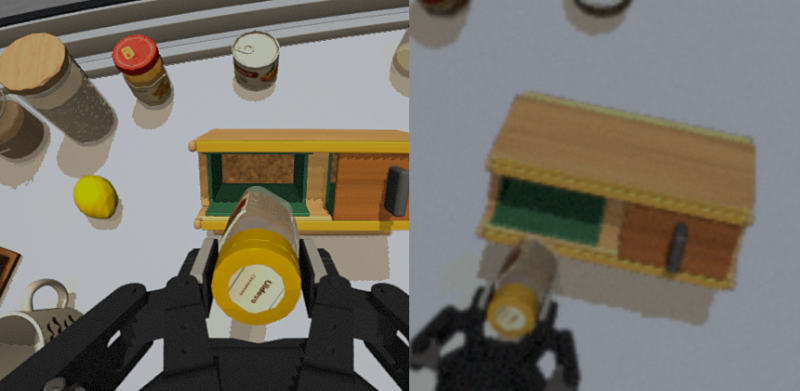

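Left half (wrist): the tilted jar points at the open pocket, mouth at about (205–307, 152–215). Right half (top) agrees. I'll check the mouth estimate by colour before inserting.

```bash
python3 - <<'E'
from h import *
s=bot.read_state();w=bot.get_image("wrist");C=cam("wrist",s)
hsv=cv2.cvtColor(w,cv2.COLOR_BGR2HSV)
m=cv2.inRange(hsv,(65,80,20),(95,255,255));m[:,335:]=0
ys,xs=np.nonzero(m);
for y in (165,180,195,205,212,218,222,226,230,234):
    q=xs[ys==y];print(y,(q.min(),q.max(),len(q)) if len(q) else None,end='; ')
for lev in(-163,-166,-169):
  print(lev,[proj(C,W(494+a,209.5+b,lev))[0].round(0).tolist() for a,b in((30,50),(30,-50),(-30,50),(-30,-50))])
E
```

```text
165 (np.int64(218), np.int64(334), 114); 180 (np.int64(225), np.int64(329), 21); 195 (np.int64(225), np.int64(328), 19); 205 (np.int64(226), np.int64(328), 63); 212 (np.int64(226), np.int64(328), 53); 218 (np.int64(227), np.int64(327), 45); 222 (np.int64(225), np.int64(328), 42); 226 (np.int64(223), np.int64(330), 43); 230 (np.int64(222), np.int64(332), 44); 234 None; -163 [[222.0, 166.0], [335.0, 166.0], [225.0, 230.0], [331.0, 230.0]]
-166 [[222.0, 166.0], [334.0, 166.0], [226.0, 229.0], [331.0, 229.0]]
-169 [[223.0, 165.0], [334.0, 165.0], [226.0, 227.0], [330.0, 227.0]]
```

The mouth matches the model to about 1 px, so insert now.

Emit:
send_rows --commands '[[[15, -3, -20, -0.002, -0.007, 0, 1], [31, -6, -42, -0.002, -0.007, 0, 1], [43, -8, -60, -0.002, -0.007, 0, 1], [50, -9.5, -70, -0.002, -0.007, 0, 1], [56.5, -11, -79, -0.002, -0.007, 0, 1], [56.5, -11, -79, -0.002, -0.007, 0, 1]]]'

```text
time_s: 11.62
ee_pos: [504.9, 112.0, 184.4]
orientation: [[0.803, -0.197, 0.562], [-0.162, -0.98, -0.113], [0.573, -0.001, -0.819]]
contact_force: [-0.0, -0.0, -1.0]
grip_width: 43.2
gripper_force: 34.3
```

```bash
python3 - <<'E'
from h import *
s=bot.read_state();print(s["time_s"],suy(s),s['contact_force'],s["grip_width"]);go(W(493,209.5,-185),B,s)
E
```

```text
11.625 [ 493.   209.6 -120.1] [-0.04574894 -0.00257885 -0.96161473] 43.249240811060204
d [ 36.4  -7.4 -53.2] rv [-0.0005 -0.0001 -0.0003]
```

Emit:
send_rows --commands '[[[8, -1.6, -12, 0, 0, 0, 1], [16, -3.2, -24, 0, 0, 0, 1], [24, -4.8, -35, 0, 0, 0, 1], [30, -6, -44, 0, 0, 0, 1], [34, -7, -50, 0, 0, 0, 1], [36, -7.4, -53, 0, 0, 0, 1], [36, -7.4, -53, 0, 0, 0, 1]]]'

```text
time_s: 12.5
ee_pos: [530.1, 101.1, 142.1]
orientation: [[0.803, -0.188, 0.565], [-0.157, -0.982, -0.103], [0.574, -0.006, -0.819]]
contact_force: [-0.1, 0.3, -1.0]
grip_width: 43.1
gripper_force: 34.6
```

Emit:
send_rows --commands '[[[0.8, -0.2, -1.2, 0, 0, 0, 1], [1.7, -0.3, -2.5, 0, 0, 0, 1], [2.5, -0.5, -3.7, 0, 0, 0, 1], [3.4, -0.7, -5, 0, 0, 0, 1], [3.4, -0.7, -5, 0, 0, 0, 1]]]'

```text
time_s: 13.12
ee_pos: [530.5, 97.1, 140.0]
orientation: [[0.803, -0.189, 0.565], [-0.16, -0.982, -0.102], [0.574, -0.008, -0.819]]
contact_force: [1.3, -0.6, -0.8]
grip_width: 42.7
gripper_force: 34.6
```

```bash
python3 - <<'E'
from h import *
s=bot.read_state();print(suy(s),np.round(s["joint_pos"],1),np.round(s["dq"],1),np.round(s["contact_force"],1),np.round(s["effort"],1),np.round(s["ft_torque"],2));go(W(493,209.5,-185),B,s)
E
```

```text
[ 490.6  200.  -172.6] [  61.5   -6.   -84.1  127.5   30.    26.6 -149.1] [-0.1 -0.2 -0.1 -0.  -0.  -0.  -0.1] [ 1.3 -0.6 -0.8] [ -0.   -3.1   3.6 -35.    1.3  -1.7   0. ] [ 0.15  0.69 -0.03]
d [10.8  7.5 -8.8] rv [-0.0079  0.0021 -0.0083]
```

The arm has run into the limits of joints 3 and 7 (the elbow has swung), not the floor. I'll back out along u and log states so I can fit the arm's kinematics and choose a better elbow path.

Emit:
send_rows --commands '[[[-8, 2, 12, 0, 0, 0, 1], [-20, 4, 30, 0, 0, 0, 1], [-34, 7, 50, 0, 0, 0, 1], [-50, 10, 73, 0, 0, 0, 1]]]'

```text
time_s: 13.62
ee_pos: [479.9, 107.5, 213.7]
orientation: [[0.803, -0.189, 0.565], [-0.16, -0.982, -0.101], [0.574, -0.009, -0.819]]
contact_force: [0.9, 0.1, -1.7]
grip_width: 43.3
gripper_force: 34.6
```

```bash
cat >> h.py <<'E'
import json
def log():
    s=bot.read_state();open("log.jsonl","a").write(json.dumps([np.array(s[k]).tolist() for k in("joint_pos","ee_pos","orientation")])+"\n")
    print(s["time_s"],suy(s),np.round(s["ee_pos"],1),np.round(s["joint_pos"],1),np.round(s["contact_force"],1),s["grip_width"]);return s
E
python3 -c "
from h import *
log();go(W(493,209.5,-20),B)"
```

```text
13.625 [490.5 200.3 -82.6] [479.9 107.5 213.7] [  30.6  -22.3  -52.7  128.3    2.6   35.9 -127.4] [ 0.9  0.1 -1.7] 43.30502120205432
d [-31.3  15.8  52.7] rv [-0.0087  0.0019 -0.0089]
```

Emit:
send_rows --commands '[[[-16, 8, 26, -0.004, 0.001, -0.004, 1], [-31, 16, 53, -0.008, 0.002, -0.008, 1], [-31, 16, 83, -0.008, 0.002, -0.008, 1], [-31, 16, 103, -0.008, 0.002, -0.008, 1]]]'

```text
time_s: 14.12
ee_pos: [449.5, 123.6, 317.6]
orientation: [[0.802, -0.196, 0.564], [-0.161, -0.981, -0.113], [0.575, -0.0, -0.818]]
contact_force: [0.1, 0.2, -1.3]
grip_width: 42.7
gripper_force: 34.6
```

```bash
python3 - <<'E'
from h import *
log()
D=[json.loads(l) for l in open("log.jsonl")]
D.append([[67.002,19.034,-3.707,83.658,1.238,77.344,-5.071],[231.151,-580.706,239.338],[[.93,.37,0],[.37,-.93,0],[0,0,-1]]])
D.append([[61.5,-6,-84.1,127.5,30,26.6,-149.1],[530.5,97.1,140],[[0.803,-0.189,0.565],[-0.16,-0.982,-0.102],[0.574,-0.008,-0.819]]])
from itertools import product
best=[]
for sg in product((1,-1),repeat=7):
    e=0
    for q,p,R in D:
        M=np.eye(3)
        for ax,a,g in zip("zyzyzyz",q,sg): M=M@Rn.from_euler(ax,g*a,degrees=True).as_matrix()
        e=max(e,min(np.degrees((Rn.from_matrix(M@Rn.from_euler("z",k*90,degrees=True).as_matrix()).inv()*Rn.from_matrix(R)).magnitude()) for k in range(4)))
    best.append((e,sg))
print(sorted(best)[:4])
E
```

```text
14.125 [523.1 210.   21.4] [449.5 123.6 317.6] [  15.8  -28.2  -39.4  121.     2.9   52.1 -127.2] [ 0.1  0.2 -1.3] 42.67897929828648
[(np.float64(0.04612006485249892), (-1, 1, -1, 1, -1, 1, -1)), (np.float64(28.15775747325777), (-1, 1, -1, 1, -1, 1, 1)), (np.float64(36.52750071067914), (1, 1, 1, 1, 1, 1, -1)), (np.float64(36.85287099318358), (-1, 1, -1, 1, 1, 1, 1))]
```

```bash
cat > kin.py <<'E'
from h import *
SG=np.array([-1,1,-1,1,-1,1,-1])
def frames(q):
    M=np.eye(3);F=[M]
    for ax,a,g in zip("zyzyzyz",q,SG):
        M=M@Rn.from_euler(ax,g*a,degrees=True).as_matrix();F.append(M)
    return F
def basis(q):
    F=frames(q);return np.column_stack([F[0][:,2],F[3][:,2],F[3][:,0],F[4][:,0],F[5][:,2],F[5][:,0],F[6][:,0],F[7][:,2]])
D=[json.loads(l) for l in open("log.jsonl")]
D.append([[67.002,19.034,-3.707,83.658,1.238,77.344,-5.071],[231.151,-580.706,239.338],[[.93,.37,0],[.37,-.93,0],[0,0,-1]]])
D.append([[61.5,-6,-84.1,127.5,30,26.6,-149.1],[530.5,97.1,140],[[0.803,-0.189,0.565],[-0.16,-0.982,-0.102],[0.574,-0.008,-0.819]]])
A=np.vstack([basis(d[0]) for d in D]);b=np.concatenate([d[1] for d in D])
L=np.linalg.lstsq(A,b,rcond=1e-3)[0]
Cz=Rn.from_matrix(frames(D[0][0])[-1]).inv()*Rn.from_matrix(D[0][2])
def fk(q): return basis(q)@L,frames(q)[-1]@Cz.as_matrix()
def err(q,p,R):
    P,M=fk(q);return np.r_[np.array(p)-P,300*Rn.from_matrix(R@M.T).as_rotvec()]
LO=np.array([-148.97,-28.65,-84.17,9.2,-72.65,3.7,-149.18]);HI=np.array([148.97,121.19,76.75,138.47,252.65,117.97,149.18])
def jac(q):
    return np.column_stack([(np.r_[fk(q+e)[0]-fk(q)[0],300*Rn.from_matrix(fk(q+e)[1]@fk(q)[1].T).as_rotvec()])/.01 for e in np.eye(7)*.01])
def track(q,p,R,n=10):   # min-norm resolved motion, straight line
    P,M=fk(q);rv=Rn.from_matrix(R@M.T).as_rotvec()
    for i in range(1,n+1):
        T=P+(np.array(p)-P)*i/n;RR=Rn.from_rotvec(rv*i/n).as_matrix()@M
        for _ in range(2): q=np.clip(q+np.linalg.pinv(jac(q),rcond=1e-3)@err(q,T,RR),LO,HI)
    return q
E
python3 - <<'E'
from kin import *
print(L.round(1),Cz.as_euler("zyx",degrees=True).round(1),np.abs(A@L-b).reshape(-1,3).round(1).tolist())
q0=np.array([15.8,-28.2,-39.4,121,2.9,52.1,-127.2])
# feasible swivels at deepest insertion
from scipy.optimize import least_squares
for h in (-20,-209):
  for flip in (0,1):
    Rg=B@np.diag([-1,-1,1]) if flip else B
    for j1 in (-60,-30,-10,10,30):
      g=np.array([j1,-10,-15-j1,125,0,40,-110+flip*180.])
      r=least_squares(lambda q:np.r_[err(q,W(493,209.5,h),Rg),.05*(q[0]-j1)],g,bounds=(LO,HI))
      print(h,flip,j1,r.x.round(0),np.abs(r.fun[:6]).max().round(1))
# replay check: last insertion by min-norm from now
q=track(q0,W(493,209.5,-22),B);print(q.round(1));q=track(q,W(493,209.5,-120),B);print(q.round(1));q=track(q,W(493,209.5,-172),B);print(q.round(1))
E
```

```text
[374.2 565.3  32.3 186.9 519.8 -91.1  78.1 450.1] [90. -0. -0.] [[2.7, 1.5, 2.3], [0.6, 3.3, 2.5], [42.2, 21.2, 1.3], [3.0, 0.3, 3.6]]
-20 0 -60 [ -19.  -17.  -15.  125.   27.   49. -149.] 0.1
-20 0 -30 [ -19.  -17.  -15.  125.   27.   49. -149.] 0.0
-20 0 -10 [ -10.  -18.  -22.  125.   23.   48. -146.] 0.0
-20 0 10 [  10.  -23.  -38.  125.   11.   47. -136.] 0.0
-20 0 30 [  23.  -29.  -47.  125.   -1.   46. -126.] 0.0
-20 1 -60 [-60. -16.  20. 125.  41.  54.  19.] 0.0
-20 1 -30 [-30. -16.  -6. 125.  31.  50.  27.] 0.0
-20 1 -10 [-10. -18. -22. 125.  23.  48.  34.] 0.0
-20 1 10 [ 10. -23. -38. 125.  11.  47.  44.] 0.0
-20 1 30 [ 23. -29. -47. 125.  -1.  46.  54.] 0.0
-209 0 -60 [ -86.   11.   64.  126.   27.   22. -149.] 0.1
-209 0 -30 [ -86.   11.   64.  126.   27.   22. -149.] 0.1
-209 0 -10 [ -86.   11.   64.  126.   27.   22. -149.] 0.2
-209 0 10 [ -85.   11.   64.  126.   27.   22. -149.] 0.3
-209 0 30 [ -85.   11.   64.  126.   27.   22. -149.] 0.3
-209 1 -60 [-60.   7.  37. 126.  40.  24.  21.] 0.0
-209 1 -30 [-30.   6.   6. 126.  47.  26.  15.] 0.0
-209 1 -10 [-10.   7. -15. 126.  51.  28.  12.] 0.0
-209 1 10 [ 10.   8. -35. 125.  56.  29.   9.] 0.0
-209 1 30 [ 30.  14. -57. 125.  66.  34.   2.] 0.0
[  18.   -25.9  -43.7  125.2    4.7   45.8 -130.9]
[  33.3  -12.5  -58.7  126.9   19.4   33.1 -142.7]
[  63.2   -8.   -84.2  127.6   28.3   27.2 -149.2]
```

```bash
python3 - <<'E'
from kin import *
q=np.array([15.8,-28.2,-39.4,121,2.9,52.1,-127.2])
P,M=fk(q)
Bf=B@np.diag([-1,-1,1])
for a in (45,90,135,180): 
    q=track(q,P,Rn.from_rotvec(np.radians(a)*u).as_matrix()@B);print(a,q.round(1))
for h in(-20,-120,-172,-209): q=track(q,W(493,209.5,h),Bf);print(h,q.round(1))
print((u*np.pi/18).round(4))
E
```

```text
45 [  4.7 -24.3 -32.1 120.9  11.1  52.8 -89.2]
90 [ -5.6 -21.9 -24.7 120.8  17.1  53.6 -49.2]
135 [-14.7 -20.4 -17.7 120.8  21.6  54.5  -8. ]
180 [-23.  -19.4 -11.1 120.7  25.3  55.4  34. ]
-20 [-22.  -16.9 -12.5 124.9  27.9  49.6  29.7]
-120 [-17.5  -5.3 -11.5 126.6  36.7  36.6  23.6]
-172 [-15.8   1.4 -10.5 126.4  43.9  30.8  18.1]
-209 [-15.4   6.4  -9.  125.7  50.   27.1  13.2]
[-0.0981  0.0198  0.143 ]
```

The fitted model reproduces the stall. It also shows that a half turn about the tool axis (the same grasp) gives an unobstructed insertion, so I'll do that here, above the caddy.

Emit:
send_rows --commands '[[[0, 0, 0, -0.098, 0.02, 0.143, 1], [0, 0, 0, -0.196, 0.04, 0.286, 1], [0, 0, 0, -0.294, 0.059, 0.429, 1], [0, 0, 0, -0.392, 0.079, 0.572, 1], [0, 0, 0, -0.491, 0.099, 0.715, 1], [0, 0, 0, -0.589, 0.119, 0.858, 1], [0, 0, 0, -0.687, 0.139, 1.001, 1], [0, 0, 0, -0.785, 0.158, 1.144, 1], [0, 0, 0, -0.883, 0.178, 1.287, 1], [0, 0, 0, -0.883, 0.178, 1.287, 1]]]'

```text
time_s: 15.38
ee_pos: [449.4, 123.4, 315.8]
orientation: [[0.197, 0.803, 0.562], [0.98, -0.162, -0.112], [0.001, 0.573, -0.82]]
contact_force: [-0.1, 0.5, -0.7]
grip_width: 42.4
gripper_force: 34.6
```

Emit:
send_rows --commands '[[[0, 0, 0, -0.098, 0.02, 0.143, 1], [0, 0, 0, -0.196, 0.04, 0.286, 1], [0, 0, 0, -0.294, 0.059, 0.429, 1], [0, 0, 0, -0.392, 0.079, 0.572, 1], [0, 0, 0, -0.491, 0.099, 0.715, 1], [0, 0, 0, -0.589, 0.119, 0.858, 1], [0, 0, 0, -0.687, 0.139, 1.001, 1], [0, 0, 0, -0.785, 0.158, 1.144, 1], [0, 0, 0, -0.883, 0.178, 1.287, 1], [0, 0, 0, -0.883, 0.178, 1.287, 1]]]'

```text
time_s: 16.62
ee_pos: [449.5, 123.3, 316.0]
orientation: [[-0.803, 0.201, 0.562], [0.166, 0.98, -0.113], [-0.573, 0.002, -0.82]]
contact_force: [0.2, -0.6, -0.6]
grip_width: 43.0
gripper_force: 34.6
```

```bash
echo 'Bf=B@np.diag([-1,-1,1])' >> h.py; python3 - <<'E'
from h import *
s=log();go(W(493,209.5,-20),Bf,s);go(W(493,209.5,-120),Bf,s)
w=bot.get_image("wrist");cv2.imwrite("pics/w6.png",w)
E
```

```text
16.625 [522.2 209.7  20.1] [449.5 123.3 316. ] [-25.8 -23.1 -10.7 122.4  25.   58.2  32.7] [ 0.2 -0.6 -0.6] 43.031351265573456
d [ -0.9  -0.  -49.6] rv [-0.0024 -0.0005  0.003 ]
d [  55.3  -11.4 -131.5] rv [-0.0024 -0.0005  0.003 ]
```

View pics/w6.png

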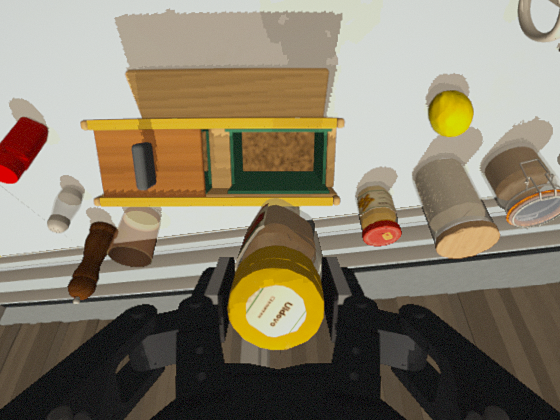

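The pocket with its cork floor at (280,150) is open, and the jar is held straight in the turned gripper. That used up my picture allowance (11 viewed, one over the limit), so from here I'll rely on numbers only.

Emit:
send_rows --commands '[[[0, 0, -25, -0.002, 0, 0.003, 1], [-1, 0, -50, -0.002, 0, 0.003, 1], [10, -2, -66, -0.002, 0, 0.003, 1], [22, -5, -84, -0.002, 0, 0.003, 1], [34, -7, -101, -0.002, 0, 0.003, 1], [46, -9.5, -118, -0.002, 0, 0.003, 1], [55, -11.4, -131, -0.002, 0, 0.003, 1], [55, -11.4, -131, -0.002, 0, 0.003, 1]]]'

```text
time_s: 17.68
ee_pos: [504.4, 111.2, 184.0]
orientation: [[-0.804, 0.197, 0.56], [0.16, 0.98, -0.114], [-0.572, -0.002, -0.82]]
contact_force: [-0.1, -0.8, -1.0]
grip_width: 43.3
gripper_force: 34.6
```

```bash
python3 - <<'E'
from h import *
s=log();go(W(493,209.5,-185),Bf,s)
E
```

```text
17.675 [ 492.5  208.7 -120.2] [504.4 111.2 184. ] [-21.7  -9.7 -10.2 129.2  35.4  39.3  22.9] [-0.1 -0.8 -1. ] 43.328953175044504
d [ 36.9  -6.6 -52.8] rv [ 0.0018 -0.0024 -0.0006]
```

Emit:
send_rows --commands '[[[8, -1.6, -12, 0, 0, 0, 1], [16, -3, -24, 0, 0, 0, 1], [24, -4.5, -35, 0, 0, 0, 1], [31, -6, -45, 0, 0, 0, 1], [36, -6.6, -52, 0, 0, 0, 1], [37, -6.6, -53, 0.001, -0.002, 0, 1], [37, -6.6, -53, 0.001, -0.002, 0, 1]]]'

```text
time_s: 18.55
ee_pos: [541.5, 105.3, 132.2]
orientation: [[-0.803, 0.194, 0.564], [0.158, 0.981, -0.112], [-0.575, -0.001, -0.818]]
contact_force: [0.1, 0.3, -0.5]
grip_width: 43.0
gripper_force: 34.6
```

Emit:
send_rows --commands '[[[0.8, -0.2, -1.2, 0, 0, 0, 1], [1.7, -0.3, -2.5, 0, 0, 0, 1], [2.5, -0.5, -3.7, 0, 0, 0, 1], [3.4, -0.7, -5, 0, 0, 0, 1], [3.4, -0.7, -5, 0, 0, 0, 1]]]'

```text
time_s: 19.18
ee_pos: [544.9, 104.4, 126.9]
orientation: [[-0.803, 0.194, 0.563], [0.158, 0.981, -0.113], [-0.575, -0.001, -0.818]]
contact_force: [-0.4, 0.1, -1.3]
grip_width: 42.7
gripper_force: 34.6
```

```bash
python3 - <<'E'
from h import *
s=log();print(s["contact_force"]@u)
E
```

```text
19.175 [ 493.4  210.1 -190.6] [544.9 104.4 126.9] [-1.960e+01  1.000e-01 -9.000e+00  1.285e+02  4.530e+01  3.120e+01
  1.490e+01] [-0.4  0.1 -1.3] 42.66065236115481
-0.8665371736071321
```

Emit:
send_rows --commands '[[[0.6, -0.1, -0.8, 0, 0, 0, 1], [1.1, -0.2, -1.6, 0, 0, 0, 1], [1.7, -0.3, -2.5, 0, 0, 0, 1], [2.2, -0.4, -3.3, 0, 0, 0, 1], [2.2, -0.4, -3.3, 0, 0, 0, 1]]]'

```text
time_s: 19.8
ee_pos: [547.1, 104.0, 123.7]
orientation: [[-0.803, 0.194, 0.564], [0.158, 0.981, -0.113], [-0.575, -0.001, -0.818]]
contact_force: [-0.3, 0.3, -0.8]
grip_width: 43.0
gripper_force: 34.6
```

Emit:
send_rows --commands '[[[0.6, -0.1, -0.8, 0, 0, 0, 1], [1.1, -0.2, -1.6, 0, 0, 0, 1], [1.7, -0.3, -2.5, 0, 0, 0, 1], [1.7, -0.3, -2.5, 0, 0, 0, 1]]]'

```text
time_s: 20.3
ee_pos: [548.8, 103.7, 121.1]
orientation: [[-0.803, 0.194, 0.563], [0.158, 0.981, -0.113], [-0.575, -0.001, -0.818]]
contact_force: [0.2, -0.9, -0.2]
grip_width: 42.8
gripper_force: 34.6
```

Emit:
send_rows --commands '[[[0.6, -0.1, -0.8, 0, 0, 0, 1], [1.1, -0.2, -1.6, 0, 0, 0, 1], [1.7, -0.3, -2.5, 0, 0, 0, 1], [1.7, -0.3, -2.5, 0, 0, 0, 1]]]'

```text
time_s: 20.8
ee_pos: [550.5, 103.5, 118.7]
orientation: [[-0.803, 0.194, 0.564], [0.158, 0.981, -0.113], [-0.575, -0.001, -0.818]]
contact_force: [0.1, 0.4, -1.0]
grip_width: 43.3
gripper_force: 34.6
```

Emit:
send_rows --commands '[[[0.6, -0.1, -0.8, 0, 0, 0, 1], [1.1, -0.2, -1.6, 0, 0, 0, 1], [1.7, -0.3, -2.5, 0, 0, 0, 1], [1.7, -0.3, -2.5, 0, 0, 0, 1]]]'

```text
time_s: 21.3
ee_pos: [552.2, 103.1, 116.2]
orientation: [[-0.803, 0.194, 0.564], [0.158, 0.981, -0.113], [-0.575, -0.001, -0.818]]
contact_force: [0.5, -0.3, -1.1]
grip_width: 42.8
gripper_force: 34.6
```

Emit:
send_rows --commands '[[[0.6, -0.1, -0.8, 0, 0, 0, 1], [1.1, -0.2, -1.6, 0, 0, 0, 1], [1.7, -0.3, -2.5, 0, 0, 0, 1], [1.7, -0.3, -2.5, 0, 0, 0, 1]]]'

```text
time_s: 21.8
ee_pos: [554.3, 103.4, 114.8]
orientation: [[-0.802, 0.194, 0.565], [0.158, 0.981, -0.112], [-0.576, -0.001, -0.817]]
contact_force: [-10.2, -0.3, 12.2]
grip_width: 43.0
gripper_force: 37.9
```

Emit:
send_rows --commands '[[[0.6, -0.1, -0.8, 0, 0, 0, 1], [1.1, -0.2, -1.6, 0, 0, 0, 1], [1.1, -0.2, -1.6, 0, 0, 0, 1]]]'

```text
time_s: 22.18
ee_pos: [555.4, 103.5, 113.7]
orientation: [[-0.802, 0.194, 0.566], [0.158, 0.981, -0.112], [-0.577, -0.0, -0.817]]
contact_force: [-17.2, 0.7, 19.7]
grip_width: 43.4
gripper_force: 40.1
```

Floor felt: 26 N along u with the base about 4 mm above the pocket's lowest level. Ease the load, then open just a little inside the pocket.

Emit:
send_rows --commands '[[[-0.6, 0.1, 0.8, 0, 0, 0, 1], [-0.9, 0.2, 1.3, 0, 0, 0, 1], [-0.9, 0.2, 1.3, 0, 0, 0, 1]]]'

```text
time_s: 22.55
ee_pos: [554.2, 103.0, 113.6]
orientation: [[-0.803, 0.194, 0.564], [0.158, 0.981, -0.112], [-0.575, -0.001, -0.818]]
contact_force: [-3.5, -0.5, 2.7]
grip_width: 42.8
gripper_force: 35.7
```

Emit:
send_rows --commands '[[[0, 0, 0, 0, 0, 0, 0.45], [0, 0, 0, 0, 0, 0, 0.4], [0, 0, 0, 0, 0, 0, 0.35], [0, 0, 0, 0, 0, 0, 0.32], [0, 0, 0, 0, 0, 0, 0.32], [0, 0, 0, 0, 0, 0, 0.32]]]'

```text
time_s: 23.3
ee_pos: [554.1, 102.9, 113.5]
orientation: [[-0.803, 0.194, 0.564], [0.158, 0.981, -0.113], [-0.575, -0.001, -0.818]]
contact_force: [-0.3, 0.8, 0.7]
grip_width: 58.2
gripper_force: 0.0
```

```bash
python3 - <<'E'
from h import *
s=log();print(s["contact_force"]@u)
go(W(493,209.5,-120),Bf,s);go(W(493,209.5,-30),Bf,s)
E
```

```text
23.3 [ 493.4  210.4 -207. ] [554.1 102.9 113.5] [-19.3   2.5  -8.5 128.1  48.1  29.6  12.5] [-0.3  0.8  0.7] 58.24129861028335
0.8703504430132561
d [-49.4   9.1  71. ] rv [ 0.0013  0.0012 -0.0034]
d [-100.    19.3  144.7] rv [ 0.0013  0.0012 -0.0034]
```

Emit:
send_rows --commands '[[[-8, 1.6, 11.5, 0, 0, 0, 0.32], [-22, 4.3, 32, 0, 0, 0, 0.32], [-45, 9, 65, 0, 0, 0, 0.32], [-72, 14, 104, 0, 0, 0, 0.32], [-100, 19, 145, 0.001, 0.001, -0.003, 1], [-108, -20, 145, 0.001, 0.001, -0.003, 1], [-117, -65, 145, 0.001, 0.001, -0.003, 1], [-126, -110, 145, 0.001, 0.001, -0.003, 1], [-133, -145, 145, 0.001, 0.001, -0.003, 1], [-133, -145, 145, 0.001, 0.001, -0.003, 1], [-133, -145, 145, 0.001, 0.001, -0.003, 1]]]'

```text
time_s: 24.68
ee_pos: [443.2, -43.4, 243.3]
orientation: [[-0.811, 0.209, 0.547], [0.168, 0.978, -0.124], [-0.561, -0.008, -0.828]]
contact_force: [-0.2, 0.7, -0.0]
grip_width: -0.5
gripper_force: 0.0
```

```bash
python3 - <<'E'
from h import *
s=log()
go(W(493,41,-80),Bf,s);go(W(493,41,-140),Bf,s)
a=bot.get_image("top");t=bot.get_image("wrist")
C=cam("wrist",s);hsv=cv2.cvtColor(t,cv2.COLOR_BGR2HSV)
m=cv2.inRange(hsv,(18,150,90),(34,255,255))
cn=cv2.findContours(m,cv2.RETR_EXTERNAL,cv2.CHAIN_APPROX_NONE)[0]
print('mouth px',proj(C,[W(493,209.5,-166),W(493,209.5,-182),W(493,79.5,-131)]).round(0).tolist())
for c in sorted(cn,key=cv2.contourArea)[-4:]: print(cv2.boundingRect(c),cv2.contourArea(c))
# dark handle
m=cv2.inRange(hsv,(0,0,20),(179,60,85));n,l,st,ce=cv2.connectedComponentsWithStats(m)
for i in range(1,n):
    if 150<st[i,4]<6000: print('dark',st[i].tolist(),ce[i].round(0))
E
```

```text
24.675 [502.5  45.  -54.9] [443.2 -43.4 243.3] [ 19.3 -28.6 -21.1 133.3  -2.3  40.5  77.1] [-0.2  0.7 -0. ] -0.5023078971598306
d [  5.7  -5.3 -26. ] rv [ 0.0051 -0.0168  0.0112]
d [ 39.5 -12.1 -75.2] rv [ 0.0051 -0.0168  0.0112]
mouth px [[478.0, 201.0], [468.0, 196.0], [327.0, 213.0]]
(3, 244, 36, 25) 437.0
(449, 165, 51, 44) 1630.5
(252, 243, 292, 21) 3084.0
(249, 142, 311, 21) 4395.0
dark [315, 178, 20, 60, 392] [322. 200.]
dark [45, 330, 102, 10, 333] [ 96. 333.]
```

Emit:
send_rows --commands '[[[3, -3, -13, 0, 0, 0, 1], [6, -5, -26, 0.005, -0.017, 0.011, 1], [6, -5, -26, 0.005, -0.017, 0.011, 1]]]'

```text
time_s: 25.15
ee_pos: [449.2, -44.0, 215.8]
orientation: [[-0.806, 0.188, 0.562], [0.155, 0.982, -0.108], [-0.572, 0.0, -0.82]]
contact_force: [0.9, 0.2, -0.0]
grip_width: 0.1
gripper_force: 0.0
```

```bash
python3 - <<'E'
from h import *
s=log();go(W(493,41,-140),Bf,s)
E
```

```text
25.15 [491.6  45.6 -80.8] [449.2 -44.  215.8] [ 18.6 -26.5 -20.5 135.9  -2.3  34.9  77.8] [ 0.9  0.2 -0. ] 0.0950774590818702
d [ 33.5 -11.5 -47.7] rv [-0.0007 -0.0021 -0.0094]
```

Emit:
send_rows --commands '[[[4, -5, -6, 0, 0, -0.009, 1], [14, -8, -20, 0, 0, -0.009, 1], [24, -10, -34, 0, 0, -0.009, 1], [33, -11.5, -48, 0, -0.002, -0.009, 1], [33, -11.5, -48, 0, -0.002, -0.009, 1]]]'

```text
time_s: 25.78
ee_pos: [482.8, -56.6, 168.7]
orientation: [[-0.802, 0.2, 0.563], [0.164, 0.98, -0.114], [-0.574, 0.001, -0.819]]
contact_force: [-0.9, -0.2, 0.0]
grip_width: -0.2
gripper_force: 0.0
```

```bash
python3 - <<'E'
from h import *
s=log();go(W(493,59,-140),Bf,s);go(W(493,180,-140),Bf,s)
E
```

```text
25.775 [ 493.6   39.9 -139.7] [482.8 -56.6 168.7] [ 22.9 -16.9 -24.5 136.    2.8  25.3  73.6] [-0.9 -0.2  0. ] -0.16092198826527862
d [ 3.5 18.8 -0.6] rv [-0.0008  0.0008  0.0022]
d [ 27.4 137.4  -0.6] rv [-0.0008  0.0008  0.0022]
```

Emit:
send_rows --commands '[[[2, 12, 0, 0, 0, 0, 1], [5, 24, 0, 0, 0, 0.002, 1], [7, 36, 0, 0, 0, 0.002, 1], [10, 48, 0, 0, 0, 0.002, 1], [12, 60, 0, 0, 0, 0.002, 1], [14, 72, 0, 0, 0, 0.002, 1], [17, 84, 0, 0, 0, 0.002, 1], [19, 96, 0, 0, 0, 0.002, 1], [21, 108, 0, 0, 0, 0.002, 1], [24, 120, 0, 0, 0, 0.002, 1], [26, 131, 0, 0, 0, 0.002, 1], [26, 131, 0, 0, 0, 0.002, 1]]]'

```text
time_s: 27.28
ee_pos: [509.1, 74.8, 170.5]
orientation: [[-0.801, 0.197, 0.565], [0.161, 0.98, -0.113], [-0.577, 0.0, -0.817]]
contact_force: [0.7, -0.9, -0.6]
grip_width: -0.3
gripper_force: 0.0
```

Emit:
send_rows --commands '[[[1, 4, 0, 0, 0, 0, 1], [2, 8, 0, 0, 0, 0, 1], [2.4, 12, 0, 0, 0, 0, 1], [2.4, 12, 0, 0, 0, 0, 1]]]'

```text
time_s: 27.78
ee_pos: [511.3, 86.6, 169.7]
orientation: [[-0.801, 0.197, 0.565], [0.162, 0.98, -0.113], [-0.576, 0.001, -0.818]]
contact_force: [0.8, 0.3, -0.3]
grip_width: -0.0
gripper_force: 0.0
```

```bash
python3 - <<'E'
from h import *
s=log()
E
```

```text
27.775 [ 493.9  185.9 -138.6] [511.3  86.6 169.7] [ 32.  -11.3 -54.8 128.9  21.3  30.2  38.1] [ 0.8  0.3 -0.3] -0.038321041746228086
```

Emit:
send_rows --commands '[[[0.6, 3, 0, 0, 0, 0, 1], [1.2, 6, 0, 0, 0, 0, 1], [1.6, 8, 0, 0, 0, 0, 1], [1.6, 8, 0, 0, 0, 0, 1], [1.6, 8, 0, 0, 0, 0, 1]]]'

```text
time_s: 28.4
ee_pos: [512.4, 91.6, 169.4]
orientation: [[-0.802, 0.202, 0.563], [0.164, 0.979, -0.118], [-0.575, -0.002, -0.818]]
contact_force: [-6.9, -10.5, 8.2]
grip_width: -0.2
gripper_force: 5.9
```

```bash
python3 - <<'E'
from h import *
s=log()
E
```

```text
28.4 [ 493.8  191.1 -138.9] [512.4  91.6 169.4] [ 32.7 -10.7 -56.4 128.3  22.9  31.   35.9] [ -6.9 -10.5   8.2] -0.2313842487485133
```

Emit:
send_rows --commands '[[[0.4, 2, 0, 0, 0, 0, 1], [0.8, 4, 0, 0, 0, 0, 1], [0.8, 4, 0, 0, 0, 0, 1]]]'

```text
time_s: 28.78
ee_pos: [512.6, 91.9, 169.0]
orientation: [[-0.802, 0.207, 0.56], [0.166, 0.978, -0.124], [-0.574, -0.006, -0.819]]
contact_force: [-16.6, -22.6, 18.8]
grip_width: -0.2
gripper_force: 13.1
```

```bash
python3 - <<'E'
from h import *
s=log()
E
```

```text
28.775 [ 493.7  191.4 -139.3] [512.6  91.9 169. ] [ 33.  -10.4 -57.1 128.1  23.8  31.5  34.8] [-16.6 -22.6  18.8] -0.21793741678009862
```

It is against the hard stop. Back off, lift clear and verify numerically.

Emit:
send_rows --commands '[[[-1, -6, 0, 0, 0, 0, 1], [-3, -18, 0, 0, 0, 0, 1], [-4, -26, 0, 0, 0, 0, 1], [-14, -24, 15, 0, 0, 0, 1], [-30, -21, 38, 0, 0, 0, 1], [-46, -18, 62, 0, 0, 0, 1], [-60, -16, 80, 0, 0, 0, 1], [-60, -16, 80, 0, 0, 0, 1]]]'

```text
time_s: 29.78
ee_pos: [453.9, 83.1, 251.2]
orientation: [[-0.8, 0.196, 0.567], [0.161, 0.981, -0.113], [-0.578, 0.001, -0.816]]
contact_force: [-0.0, -0.2, 0.6]
grip_width: 0.0
gripper_force: 0.0
```

```bash
python3 - <<'E'
from h import *
s=log();w=bot.get_image("wrist");C=cam("wrist",s);hsv=cv2.cvtColor(w,cv2.COLOR_BGR2HSV)
ph=proj(C,[W(493.5,209.5+e,-158) for e in(54,-54)]+[W(493.5,79.5,-182)]).round(0);print('expect cover ends, used cap',ph.tolist())
m=cv2.inRange(hsv,(3,110,60),(14,255,255));y=int(ph[0][1]);
xs=np.nonzero(m[y-12:y+12].sum(0)>255*8)[0];print('cover x',xs.min(),xs.max(),len(xs))
g=cv2.inRange(hsv,(18,150,90),(34,255,255))
for c in sorted(cv2.findContours(g,cv2.RETR_EXTERNAL,cv2.CHAIN_APPROX_NONE)[0],key=cv2.contourArea)[-4:]: print(cv2.boundingRect(c))
t0=cv2.imread("pics/top.png");t=bot.get_image("top")
d=(cv2.absdiff(t0,t).max(2)>45).astype(np.uint8)
n,l,st,ce=cv2.connectedComponentsWithStats(cv2.dilate(d,np.ones((3,3))))
print([x.tolist() for x in st[1:] if x[4]>25])
E
```

```text
29.775 [495.1 171.2 -40. ] [453.9  83.1 251.2] [ 18.2 -27.3 -38.7 129.2   2.6  42.2  55.4] [-0.  -0.2  0.6] 0.028256386546297307
expect cover ends, used cap [[386.0, 205.0], [258.0, 205.0], [177.0, 198.0]]
cover x 261 385 69
(148, 168, 51, 40)
(479, 112, 53, 51)
(109, 242, 279, 13)
(94, 146, 304, 21)
[[206, 256, 79, 102, 3919], [382, 259, 30, 28, 565], [219, 350, 18, 6, 76], [453, 361, 62, 59, 2137], [191, 363, 79, 57, 3144], [538, 369, 22, 31, 463], [177, 387, 14, 33, 326]]
```

The cover's ends are where they should be (261–385 px, expected 258–386). The used jar is open, and the top view has changed only where the jar was taken and where the arm is.

```bash
python3 -c "
from station import bot
print(bot.hand_in())"
```

```text
the job is handed in; nothing more can be done
None
```

The spice jar stands on the floor of the left (free) pocket, set down under light contact before release, the cover is against its stop over that pocket, and the job was handed in at about 30 s with the used jar left open; I viewed 11 pictures, one over the limit of 10.

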